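# Gauge a cell piston: through the go gap, stopped by the no-go

## Robot

A 6-joint arm with a two-finger parallel gripper is mounted at the origin on the work surface. World frame = base frame: x ahead of the robot, y to its left, z up, the work surface at z = 0. Lengths are in m, angles in rad, forces in N, time in s.
With the tool pointing down it reaches from about 0.325 to 0.9 m from the base axis. Payload 3.5 kg.
Tool frame: the origin (TCP) lies on the centre line of the jaws, within the pads' length; the fingertips stand 11 mm ahead of it and the grasp point (between the pads) lies 8 mm behind it; z points along the fingers, y is the direction in which the jaws open and shut (so a half turn about z gives the same grasp; the last joint's range is limited). The gripper opens to 85 mm and grips with 20 to 120 N. Pads are 22 mm wide; open, the fingers measure 114 mm over their backs; the gripper's body (76 mm by 85 mm) begins 54 mm behind the grasp point. The pads swing forward as they close: fully open they stand 13 mm farther back than shut.
Start: joints at [-1.296, 0.276, -0.026, 1.268, 0, 1.467], TCP at [0.231, -0.581, 0.242] pointing down, gripper open.
Joint ranges: [-3.12, 3.12], [-0.85, 1.88], [-1.08, 1.24], [-1.95, 2.15], [-1.57, 1.53], [-3.14, 3.14]. Speed limits (rad/s): [2.57, 2.57, 3.14, 3.14, 3.14, 3.14].

## Interface

Orientations are given as a unit quaternion [w, x, y, z].
In Python, from workcell import status, cams, job gives the robot as it stands. The module is installed in compiled form; this text tells all that it offers.
- The arm moves only by the shell command python3 -m handwheel 'ROWS' [FORCE]. ROWS is JSON, a list of rows, each a list of 7 numbers: the shift along the world's x, y, z in m, then the turn, a rotation vector about the world's x, y, z in rad, then the opening, from -1 (shut) to 1 (fully open), so that 0 is half open. In form: [[tx, ty, tz, wx, wy, wz, gripper], ...]. A call has 1 to 20 rows; each row is the pose to reach, as a shift and turn from the pose commanded when the call began; what a row does not reach only later rows make up. A row lasts 1/10 s, in which the tool goes at most 50 mm and 8.59 degrees, less where a joint would pass 70% of its speed; a pose out of reach is approached as far as the arm can. A call with a gripper value outside its range is refused whole. The fingers move at their own pace and stop on an object; FORCE is the grip in N (left out, the last holds). Time passes only in rows, so rows that repeat a pose let the fingers close. It gives the time, the measured TCP pose, the force and the opening at its end, in the units of the state.
- status.state(): the state, without advancing time (a new reading comes with each control period).
- cams.camera(name): name is "scene" or "top" or "wrist"; returns (picture, depth): 480x640x3 uint8, blue, green, red; 480x640 float32, m along the optical axis (not along the pixel's ray), 0 where there is no reading.
- cams.camera_model(name): a dict with "mtx" (3x3 intrinsics, pixels), "R" (3x3) and "t" (3): a world point X has camera coordinates R X + t; the wrist camera has in their place "tool_from_camera" (4x4, takes a point from camera to tool coordinates, whose origin is the TCP and whose axes are the flange's). Camera axes: x right, y down, z forward; pixel columns grow to the right and rows downward; lengths in m; the calibration is good to about 2 mm. A picture is of the moment at which its call begins: read the wrist's pose just before it. camera_model takes no time and is no camera call.
- job.job_done(): hands the job in, once; it reports no verdict.
The state is a dict: "time": time; "joints": joint angles; "dq": joint speeds; "tau": joint torques, N m; "eef_pos": TCP position; "eef_rot": TCP orientation; "ft_force": force on the tool from outside, world axes, zero at the start; "wrist_torque": the same for the moment, N m; "gripper_width": opening from 0.0 (shut) to 1.0 (fully open).
Only numpy, scipy, OpenCV 4.12 (cv2) and the standard library are available. Lean on these libraries where they do the work, as an engineer would, in place of code of your own. Each camera call takes 0.05 s, during which the arm holds its last target. There are 200 camera calls.

## Task

Take the steel piston out of the stand and, holding it upright with its foot just clear of the gauge's base plate, push its shaft in at the flared mouth and through the go gap, then on against the narrower no-go jaws, which must stop it: press it there with about 6 N for a good second, never letting it tip over in the gauge, and at no moment push on the gauge with more than 12 N. Then take it out of the gauge and seat it upright in the empty middle hole of the stand, collar fully down, and let go. Leave the stopper, the tie rod and the grease pot where they are.

Things in the scene. Friction and masses are not known exactly. Their poses are not given: they have to be found in the camera images.
- piston: Steel piston, round about its z axis (up). Origin: centre of its foot. From the foot up: shaft diameter 20 mm, 45 mm long (2 mm chamfer); collar diameter 32 mm, from 45 to 51 mm; plain grip head diameter 24 mm, from 51 to 91 mm. 0.18 to 0.35 kg. Starts upright in one of the two end holes of the stand, collar resting on the stand's top; grip it by the head.
- gauge: Steel gap gauge, fixed, rigid. Origin at bench level below the middle of the go gap; x = the way the part is pushed, y across the gap, z up. Base plate from x = -42 to 120 mm, 90 mm wide, its top 10 mm above the bench. On it two pairs of upright jaws, open at the top, 10 to 55 mm above the bench: first the go jaws, beyond them (+x) the no-go jaws.
- go_mouth (a point): Centre of the flared mouth at the -x end of the go jaws, level with their tops, 23 mm before the gauge's origin; axes as the gauge's. The mouth is 38 mm wide here and narrows at 45 degrees over 8 mm to the go gap, 22 mm wide, which runs straight for 30 mm (x = -15 to 15 mm from the gauge's origin). Outer width of the jaws 62 mm.
- go_exit (a point): Centre of the far end of the go gap, level with the jaw tops, 15 mm beyond the gauge's origin; axes as the gauge's. Beyond it the space is open, then come the no-go jaws: gap 16 mm, square edged, 36 mm long, 60 mm wide over all. Their front face is clamped anywhere from 23 to 63 mm beyond this point (not measured: feel or look); the piston's axis stops 6 mm before it.
- stand: Aluminium stand, fixed to the bench: block 60 (x) x 170 (y) x 50 mm high with three vertical through holes of diameter 23 mm in a row at y = -60, 0 and 60 mm. Origin under the centre of the block at bench level, so the middle hole is on its z axis; z up. The middle hole starts empty; a piston seated there has its foot 5 mm above the bench.
- stopper: Steel stopper in the other end hole of the stand: shank diameter 20 mm, 30 mm long, with a flat round head of diameter 36 mm, 10 mm thick, resting on the stand's top. Origin at the centre of its foot. Stays where it is.
- tie_rod: Loose steel tie rod lying on the bench: 12 mm rod about 196 mm long along its x, with square 20 mm nuts, origin under its middle. Stays where it is.
- grease_pot: Closed white pot with a grey lid, diameter 56 mm, 50 mm high, origin under its centre. Stays where it is.

How it is judged:
On the way, in this order (a step that is already met when the one before it is completed fails the run):
1. the upright shaft stands down before or in the flared mouth of the go jaws (foot less than 33 mm above the bench) (z of piston in the frame of gauge below 0.033 m and angle between piston's own z axis and vertical below 0.09 rad and y of piston in the frame of gauge between -0.012 and 0.012 m and x of piston in the frame of gauge between -0.075 and -0.0145 m), for 0.02 s.
2. the piston's shaft stands down between the go jaws, upright (middle of the go gap, foot less than 33 mm above the bench) (z of piston in the frame of gauge below 0.033 m and y of piston in the frame of gauge between -0.003 and 0.003 m and angle between piston's own z axis and vertical below 0.09 rad and x of piston in the frame of gauge between -0.008 and 0.008 m), for 0.02 s.
3. the shaft leaves the go gap at its far end, still down and upright (z of piston in the frame of gauge below 0.033 m and y of piston in the frame of gauge between -0.003 and 0.003 m and angle between piston's own z axis and vertical below 0.09 rad and x of piston in the frame of gauge between 0.013 and 0.025 m), for 0.02 s.
4. beyond the go gap the upright shaft is pressed on the no-go jaws with 3 to 12 N for 0.7 s, in line with the gaps within 3 mm, foot 12 to 33 mm above the bench (z of piston in the frame of gauge between 0.012 and 0.033 m and y of piston in the frame of gauge between -0.003 and 0.003 m and angle between piston's own z axis and vertical below 0.09 rad and x of piston in the frame of gauge between 0.0275 and 0.0785 m and contact force between piston and gauge between 3 and 12 N), for 0.7 s.
At the end, for the whole second after the job is handed in: The piston is seated upright in the middle hole of the stand (axis within 4 mm of the hole's, foot less than 8 mm above the bench, tilt under 0.08 rad), released and at rest; the stopper within 8 mm, the tie rod and the grease pot within 15 mm of where they started (x of piston in the frame of stand between -0.004 and 0.004 m and y of piston in the frame of stand between -0.004 and 0.004 m and z of piston in the frame of stand below 0.008 m and angle between piston's own z axis and vertical below 0.08 rad and linear speed of piston below 0.01 m/s and contact force between piston and the fingers below 0.1 N and distance of stopper from where it was at the start of the episode below 0.008 m and distance of each of tie_rod, grease_pot from where it was at the start of the episode below 0.015 m); the robot touches nothing.
It fails at once if the piston pushes on the gauge with more than 15 N (contact force between piston and gauge above 15 N).
It fails at once if the piston is levered over in the gauge: tilted more than 0.1 rad while touching it (angle between piston's own z axis and vertical above 0.1 rad and contact force between piston and gauge above 1 N).
It fails at once if the stopper is pulled or knocked out of its place (more than 8 mm) (distance of stopper from where it was at the start of the episode above 0.008 m).
It fails at once if the tie rod is shifted more than 15 mm (distance of tie_rod from where it was at the start of the episode above 0.015 m).
It fails at once if the grease pot is shifted more than 15 mm (distance of grease_pot from where it was at the start of the episode above 0.015 m).
It also fails if it takes over 72 s, if anything falls off the work surface, if the arm or the gripper's body presses on something with over 40 N, if the wrist force passes 120 N, or if a joint passes its speed limit or range.

## Working session

There is one attempt and no reset: what is moved stays moved. The work goes in short steps, Python scripts to look and compute and a shell command to move; the robot and the scene stay as the last step left them, time stands still between calls to the robot, and variables do not carry over. Pictures are saved under pics/ and viewed, about 8 in all and at most 12, crops included, and the job is handed in when it is done.

```bash
mkdir -p pics; python3 - <<'E'
from workcell import status,cams
import cv2,numpy as np
print(status.state())
ims=[]
for n in("scene","top"):
    p,d=cams.camera(n); np.savez(f"pics/{n}.npz",p=p,d=d); cv2.imwrite(f"pics/{n}.png",p)
    m=cams.camera_model(n); print(n,m)
print(cams.camera_model("wrist"))
E
```

```text
{'time': 0.0, 'joints': array([-1.29642756e+00,  2.77146704e-01, -2.78876199e-02,  1.26801565e+00,
       -1.57068051e-05,  1.46742744e+00]), 'dq': array([ 0.00036063,  0.00010594, -0.00126623, -0.00050282, -0.00203634,
        0.0012298 ]), 'tau': array([-1.67074495e-04, -4.45515203e+01,  2.95198596e+01,  1.65091344e-02,
       -9.34362902e-05,  6.36282280e-06]), 'eef_pos': array([ 0.23030873, -0.58019903,  0.241148  ]), 'eef_rot': array([-1.12203661e-03,  9.82216614e-01,  1.87747848e-01, -1.04050706e-04]), 'ft_force': array([-0.90922457,  0.00398861, -0.60811527]), 'wrist_torque': array([ 0.01692901, -0.00669395, -0.05178815]), 'gripper_width': 0.998472463714656}
scene {'mtx': array([[576.51489259,   0.        , 323.28849676],
       [  0.        , 576.51489259, 231.80850656],
       [  0.        ,   0.        ,   1.        ]]), 'R': array([[ 0.86546932,  0.50093395, -0.00529416],
       [ 0.34564205, -0.60475267, -0.71749967],
       [-0.3626216 ,  0.61914407, -0.69653872]]), 't': array([-0.54800937, -0.17729621,  1.12032703])}
top {'mtx': array([[568.08218972,   0.        , 321.92375175],
       [  0.        , 568.08218972, 231.05557975],
       [  0.        ,   0.        ,   1.        ]]), 'R': array([[-0.02748804, -0.99946208, -0.01788763],
       [-0.99546654,  0.02899935, -0.09058366],
       [ 0.09105366,  0.01531657, -0.99572819]]), 't': array([0.03503958, 0.6425881 , 0.84623137])}
{'mtx': array([[422.77174509,   0.        , 319.29188461],
       [  0.        , 422.77174509, 238.60278304],
       [  0.        ,   0.        ,   1.        ]]), 'tool_from_camera': array([[ 3.30795363e-05, -9.64251070e-01, -2.64990325e-01,
         6.57968296e-02],
       [ 9.99999973e-01,  9.29197693e-05, -2.13284963e-04,
         1.05950564e-03],
       [ 2.30283093e-04, -2.64990311e-01,  9.64251047e-01,
        -1.31631981e-01],
       [ 0.00000000e+00,  0.00000000e+00,  0.00000000e+00,
         1.00000000e+00]])}
```

View pics/top.png

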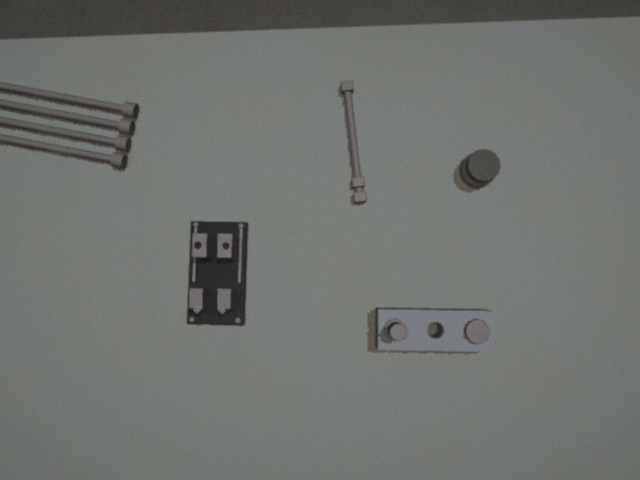

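View pics/scene.png

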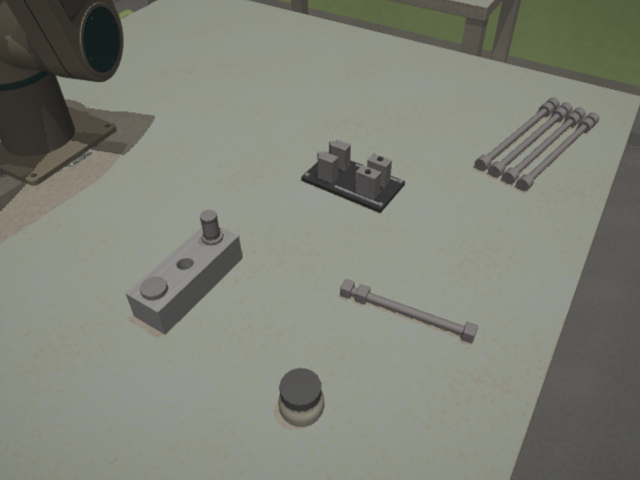

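The top view shows the stand (cols 376–491, rows 307–351), with the piston in its left hole at (398,331), the empty hole at (435,330) and the stopper at (477,331). The gauge plate covers cols 188–247, rows 221–325, with its mouth at the bottom. In both views the rod and pot are well away.

```bash
cat > h.py <<'E'
import numpy as np,cv2
from workcell import cams,status
from scipy.spatial.transform import Rotation as Ro
def pose(name):
    m=cams.camera_model(name); K=m["mtx"]
    if name!="wrist": return K,m["R"].T,-m["R"].T@m["t"]
    s=status.state(); q=s["eef_rot"]; Rt=Ro.from_quat([q[1],q[2],q[3],q[0]]).as_matrix()
    T=m["tool_from_camera"]; return K,Rt@T[:3,:3],s["eef_pos"]+Rt@T[:3,3]
def ray(P,uv,z):
    K,R,c=P; uv=np.atleast_2d(uv).astype(float)
    d=np.c_[uv,np.ones(len(uv))]@np.linalg.inv(K).T@R.T
    return c+d*((z-c[2])/d[:,2])[:,None]
def cloud(P,dep):
    K,R,c=P; v,u=np.mgrid[:480,:640]; 
    r=np.stack([u,v,np.ones_like(u)],-1)@np.linalg.inv(K).T
    return (r*dep[...,None])@R.T+c
def rect(pts): 
    r=cv2.minAreaRect((pts[:,:2]*1000).astype(np.float32)); return np.round(r[0],1),np.round(r[1],1),round(r[2],2)
E
python3 - <<'E'
from h import *
f=np.load("pics/top.npz");p,d=f["p"],f["d"];P=pose("top");C=cloud(P,d);g=cv2.cvtColor(p,cv2.COLOR_BGR2GRAY)
m=np.zeros((480,640),np.uint8);m[215:330,180:255]=(g[215:330,180:255]<85)
cn=max(cv2.findContours(m,0,2)[0],key=cv2.contourArea)[:,0]
print("gauge plate",rect(ray(P,cn,0.010)))
z=C[...,2]
def roi(a,b,c,e,lo,hi):
    k=np.zeros((480,640),bool);k[a:b,c:e]=True;k&=(z>lo)&(z<hi)&(d>0);return k
for n,a in dict(standtop=(295,360,365,505,.042,.056),gaugeplate=(215,330,180,255,.004,.02),go=(280,320,180,255,.045,.065),nogo=(225,265,180,255,.045,.065),piston=(310,350,375,415,.08,.11),stopper=(310,350,455,495,.056,.07)).items():
    k=roi(*a);X=C[k]; print(n,len(X),X.mean(0).round(4),np.median(X[:,2]).round(4),rect(X))
for n,(a,b,c,e,zz) in dict(hole=(318,343,424,447,.05)).items():
    m=np.zeros((480,640),np.uint8);m[a:b,c:e]=g[a:b,c:e]<125
    cn=max(cv2.findContours(m,0,2)[0],key=cv2.contourArea)[:,0]; (u,v),r=cv2.minEnclosingCircle(cn);print(n,u,v,r,ray(P,[u,v],zz))
# same via scene depth
f=np.load("pics/scene.npz");p2,d=f["p"],f["d"];P=pose("scene");C=cloud(P,d);z=C[...,2]
for n,a in dict(piston=(200,250,190,230,.085,.11),stopper=(270,305,130,175,.055,.07),standtop=(215,330,120,250,.044,.054)).items():
    k=roi(*a);X=C[k]; print("sc",n,len(X),X.mean(0).round(4),rect(X))
E
```

```text
gauge plate (array([584.5, 183.8]), array([ 91.1, 161.9]), 87.23)
standtop 3798 [ 0.4899 -0.1427  0.05  ] 0.0499 (array([ 489.3, -145.8]), array([170.4,  60.4]), 87.62)
gaugeplate 4143 [0.582  0.1813 0.0099] 0.0098 (array([587.4, 182.2]), array([111.3, 177. ]), 88.0)
go 666 [0.5436 0.1862 0.0543] 0.0547 (array([541.4, 187. ]), array([62.7, 37.6]), 86.92)
nogo 757 [0.6242 0.1822 0.0546] 0.0548 (array([624.3, 182.8]), array([61., 36.]), 87.26)
piston 249 [ 0.4926 -0.0852  0.0953] 0.0957 (array([492.6, -85.4]), array([22.9, 22.8]), 88.39)
stopper 474 [ 0.4872 -0.2049  0.0598] 0.0598 (array([ 486.9, -206. ]), array([35.6, 33.6]), 89.41)
hole 435.0 330.0 16.278919219970703 [[ 0.48993704 -0.14636606  0.05      ]]
sc piston 239 [ 0.4953 -0.0875  0.0937] (array([493.1, -85.5]), array([23.7, 25. ]), 53.08)
sc stopper 474 [ 0.4893 -0.2061  0.0597] (array([ 488.1, -205.3]), array([35.7, 36.2]), 11.87)
sc standtop 3147 [ 0.4943 -0.1523  0.0497] (array([ 490.4, -144.8]), array([172. ,  63.5]), 87.63)
```

```bash
python3 -m handwheel '[[0.035,0.06,0,0,0,0.14,1],[0.07,0.12,0,0,0,0.28,1],[0.1,0.18,0,0,0,0.42,1],[0.13,0.24,0,0,0,0.56,1],[0.16,0.3,0,0,0,0.7,1],[0.19,0.35,0,0,0,0.84,1],[0.215,0.4,0,0,0,0.98,1],[0.24,0.45,-0.02,0,0,1.1,1],[0.26,0.48,-0.04,0,0,1.148,1],[0.262,0.495,-0.06,0,0,1.148,1],[0.262,0.495,-0.06,0,0,1.148,1],[0.262,0.495,-0.06,0,0,1.148,1],[0.262,0.495,-0.06,0,0,1.148,1],[0.262,0.495,-0.06,0,0,1.148,1],[0.262,0.495,-0.06,0,0,1.148,1]]' 60
cat > w.py <<'E'
from h import *
import sys
P=pose("wrist");p,d=cams.camera("wrist");n=sys.argv[1];cv2.imwrite(f"pics/{n}.png",p);np.savez(f"pics/{n}.npz",p=p,d=d,K=P[0],R=P[1],c=P[2])
C=cloud(P,d);z=C[...,2];s=status.state()
print(s["time"],s["eef_pos"].round(4),(Ro.from_quat(s["eef_rot"][[1,2,3,0]]).as_matrix()).round(4).tolist(),s["ft_force"].round(2))
for lo,hi in((.002,.02),(.044,.052),(.0525,.058),(.0585,.066),(.088,.102)):
    k=((z>lo)&(z<hi)&(d>0)).astype(np.uint8)
    N,L,st,_=cv2.connectedComponentsWithStats(k)
    for i in range(1,N):
        if st[i,4]>150: X=C[L==i];print(lo,hi,st[i].tolist(),X.mean(0).round(4),rect(X))
E
python3 w.py w1
```

```text
time: 1.6
eef_pos: [0.4925, -0.0869, 0.1827]
eef_rot: [0.0, 0.723, 0.691, -0.0]
ft_force: [-0.9, -1.0, 0.6]
gripper_width: 1.004
1.65 [ 0.4925 -0.0871  0.1829] [[0.0467, 0.9989, 0.0008], [0.9989, -0.0467, -0.0006], [-0.0005, 0.0008, -1.0]] [ 0.79 -0.5  -0.11]
0.002 0.02 [590, 122, 50, 36, 1273] [ 0.698  -0.0424  0.0145] (array([704.9, -42.7]), array([34.6, 20.1]), 4.72)
0.002 0.02 [277, 178, 85, 5, 287] [ 0.4921 -0.0613  0.0106] (array([493.1, -61.2]), array([ 0.7, 59.8]), 87.55)
0.002 0.02 [307, 299, 26, 11, 207] [ 0.489  -0.1565  0.012 ] (array([ 488.8, -155.5]), array([ 5.5, 19. ]), 86.35)
0.002 0.02 [585, 340, 55, 49, 1091] [ 0.7173 -0.2153  0.0119] (array([ 720.9, -218.1]), array([52.4, 19.9]), 46.8)
0.044 0.052 [272, 187, 96, 233, 15267] [ 0.4898 -0.1375  0.05  ] (array([ 489.5, -146.6]), array([171.5,  60.2]), 87.55)
0.0525 0.058 [295, 204, 50, 37, 560] [ 0.4925 -0.0785  0.0558] (array([492.2, -81.7]), array([22.5, 31. ]), 87.88)
0.0525 0.058 [296, 370, 49, 19, 205] [ 0.4873 -0.1918  0.0554] (array([ 487.2, -193.9]), array([13.2, 34. ]), 88.7)
0.0585 0.066 [295, 374, 51, 45, 1720] [ 0.487  -0.2051  0.06  ] (array([ 486.7, -205.5]), array([35.1, 34.9]), 68.18)
0.088 0.102 [298, 223, 44, 45, 1552] [ 0.4921 -0.0851  0.0957] (array([492.1, -85.8]), array([23.6, 23.6]), 85.85)
```

View pics/w1.png

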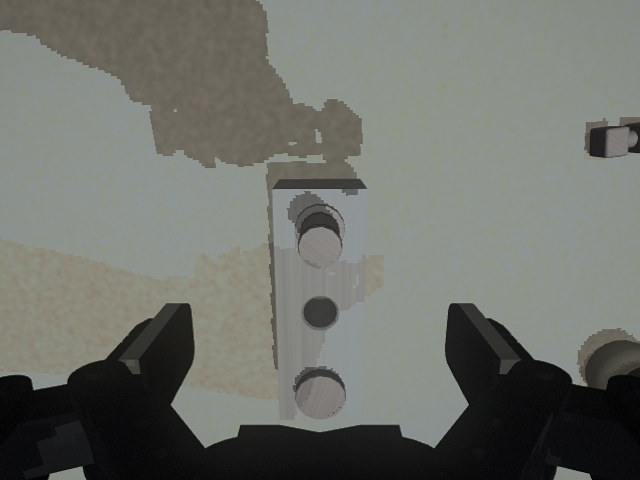

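The piston head shows at (320,243) and the empty hole at (320,312), and both agree with the top view to within 1 mm. The jaws straddle the piston across the row, so I'm descending to grip.

```bash
python3 -m handwheel '[[0,0.0012,-0.03,0,0,0,1],[0,0.0012,-0.06,0,0,0,1],[0,0.0012,-0.08,0,0,0,1],[0,0.0012,-0.095,0,0,0,1],[0,0.0012,-0.105,0,0,0,0.8],[0,0.0012,-0.11,0,0,0,0.5],[0,0.0012,-0.11,0,0,0,-0.2],[0,0.0012,-0.11,0,0,0,-1],[0,0.0012,-0.11,0,0,0,-1],[0,0.0012,-0.11,0,0,0,-1],[0,0.0012,-0.11,0,0,0,-1],[0,0.0012,-0.11,0,0,0,-1],[0,0.0012,-0.11,0,0,0,-1]]' 90
python3 -c "
from workcell import status;s=status.state();print(s)"
```

```text
time: 2.95
eef_pos: [0.4934, -0.0851, 0.0736]
eef_rot: [0.001, 0.723, 0.691, 0.0]
ft_force: [-1.4, -1.0, 5.5]
gripper_width: 0.261
{'time': 2.95, 'joints': array([-2.99668259e-01,  2.12359011e-01, -5.00541447e-01,  8.55808568e-01,
       -5.14597851e-04,  1.31602551e+00]), 'dq': array([ 0.00054699,  0.00048529,  0.00217929, -0.00021131, -0.00095535,
        0.00161047]), 'tau': array([ 3.37899243e-01, -3.26281500e+01,  2.24347454e+01, -5.01610637e-01,
        2.21419008e-01, -1.06803267e-02]), 'eef_pos': array([ 0.49342723, -0.08509796,  0.07355577]), 'eef_rot': array([1.03696472e-03, 7.22800693e-01, 6.91055716e-01, 2.83041996e-04]), 'ft_force': array([-1.36601452, -0.98467132,  5.48852425]), 'wrist_torque': array([-0.06035893,  0.29513286, -0.01820619]), 'gripper_width': 0.26133117111289206}
```

```bash
python3 -m handwheel '[[0,0,0.01,0,0,0,-1],[0,0,0.03,0,0,0,-1],[0,0,0.06,0,0,0,-1],[0,0.01,0.09,0,0,0,-1],[0,0.05,0.1,0,0,0,-1],[-0.01,0.1,0.1,0,0,-0.004,-1],[-0.02,0.15,0.1,0,0,-0.004,-1],[-0.022,0.2,0.1,0,0,-0.004,-1],[-0.022,0.24,0.1,0,0,-0.004,-1],[-0.022,0.265,0.1,0,0,-0.004,-1],[-0.022,0.275,0.1,0,0,-0.004,-1],[-0.022,0.275,0.1,0,0,-0.004,-1],[-0.022,0.275,0.1,0,0,-0.004,-1],[-0.022,0.275,0.1,0,0,-0.004,-1]]'
python3 w.py w2
```

```text
time: 4.35
eef_pos: [0.4704, 0.189, 0.1721]
eef_rot: [0.0, 0.725, 0.689, -0.0]
ft_force: [-0.0, -0.3, -2.9]
gripper_width: 0.256
4.4 [0.4705 0.189  0.1722] [[0.0509, 0.9987, -0.0004], [0.9987, -0.0509, -0.0004], [-0.0004, -0.0004, -1.0]] [-0.24  0.11 -2.27]
0.002 0.02 [365, 151, 240, 125, 17263] [0.5735 0.1929 0.0103] (array([584.4, 184.5]), array([ 90.3, 162. ]), 87.24)
0.044 0.052 [539, 180, 71, 38, 343] [0.613  0.2054 0.0483] (array([621. , 209.7]), array([41.8, 19. ]), 28.96)
0.044 0.052 [531, 240, 67, 37, 419] [0.6142 0.1693 0.0481] (array([619.2, 171.8]), array([41.9, 19.1]), 28.84)
0.044 0.052 [403, 244, 63, 17, 258] [0.5389 0.1744 0.0482] (array([540.3, 174.8]), array([38.5,  6.8]), 9.25)
0.0525 0.058 [408, 181, 66, 34, 1897] [0.5449 0.2076 0.0549] (array([542.9, 207.6]), array([20.3, 37.9]), 87.18)
0.0525 0.058 [545, 182, 69, 38, 2203] [0.6248 0.2017 0.055 ] (array([625.6, 201.5]), array([22.4, 37.6]), 86.86)
0.0525 0.058 [537, 243, 65, 36, 1987] [0.623  0.1642 0.0549] (array([623.8, 163.8]), array([22.6, 37.4]), 86.81)
0.0525 0.058 [405, 248, 63, 32, 1667] [0.5428 0.1664 0.0549] (array([540.9, 166. ]), array([20.2, 38.2]), 87.51)
```

View pics/w2.png

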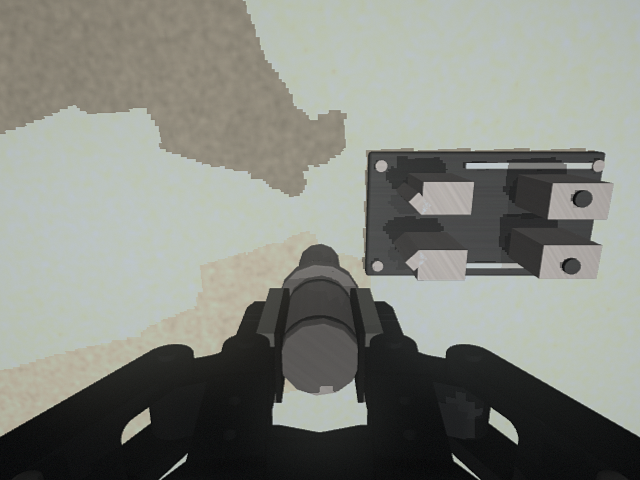

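Wrist view: the piston is held upright in the centre, head at (320,350) and foot at (318,255). The gauge is to the right, with its go mouth near (412,222). Next I'll measure the piston in the hand and the go line in this same view.

```bash
cat > m.py <<'E'
from h import *
import sys
f=np.load(f"pics/{sys.argv[1]}.npz");P=(f["K"],f["R"],f["c"]);d=f["d"];C=cloud(P,d);s=status.state();t=s["eef_pos"]
X=C[(d>0)&(np.hypot(C[...,0]-t[0],C[...,1]-t[1])<.03)&(abs(C[...,0]-t[0])<.0115)]
h=X[(X[:,2]>t[2]+.017)&(X[:,2]<t[2]+.028)];print("top",len(h),h.mean(0).round(4),rect(h))
for a in np.arange(-.07,.024,.006):
    k=X[(X[:,2]-t[2]>a)&(X[:,2]-t[2]<a+.006)]
    if len(k)>30: 
        A=np.c_[2*k[:,:2],np.ones(len(k))];q=np.linalg.lstsq(A,(k[:,:2]**2).sum(1),rcond=None)[0]
        print(a.round(3),len(k),q[:2].round(4),round(1e3*np.sqrt(q[2]+q[:2]@q[:2]),1), k[:,1].max().round(4))
print("minz",np.sort(X[X[:,2]>.05][:,2])[:20:5],t)
E
python3 m.py w2
```

```text
top 5600 [0.4707 0.1894 0.1945] (array([470.5, 187.9]), array([24.9, 23. ]), 89.98)
-0.07 54 [0.4697 0.1877] 9.8 0.1977
-0.064 140 [0.4697 0.1879] 9.7 0.1979
-0.058 142 [0.4697 0.1878] 9.8 0.1982
-0.052 139 [0.4697 0.188 ] 9.6 0.1979
-0.046 89 [0.4697 0.1885] 9.2 0.198
-0.022 1034 [0.4702 0.1934] 9.7 0.204
-0.016 336 [0.4698 0.1879] 11.8 0.2002
-0.01 428 [0.4699 0.1874] 12.3 0.2
-0.004 488 [0.47   0.1883] 11.7 0.2002
0.002 550 [0.4699 0.1883] 11.7 0.2001
0.008 644 [0.47   0.1883] 11.8 0.2001
0.014 739 [0.47   0.1871] 12.8 0.2004
0.02 4876 [0.4704 0.1887] 8.7 0.2003
minz [0.10475716 0.10545106 0.10605949 0.10632722] [0.47051596 0.18903377 0.1722184 ]
```

```bash
python3 -m handwheel '[[0,0.0023,-0.03,0,0,0,-1],[0,0.0023,-0.055,0,0,0,-1],[0,0.0023,-0.075,0,0,0,-1],[0,0.0023,-0.085,0,0,0,-1],[0,0.0023,-0.0875,0,0,0,-1],[0,0.0023,-0.0875,0,0,0,-1],[0.01,0.0018,-0.0875,0,0,0,-1],[0.02,0.0013,-0.0875,0,0,0,-1],[0.03,0.0008,-0.0875,0,0,0,-1],[0.037,0.0005,-0.0875,0,0,0,-1],[0.042,0.0002,-0.0875,0,0,0,-1],[0.045,0.0001,-0.0875,0,0,0,-1],[0.045,0.0001,-0.0875,0,0,0,-1],[0.045,0.0001,-0.0875,0,0,0,-1]]'
python3 w.py w3; python3 m.py w3
```

```text
time: 5.8
eef_pos: [0.5151, 0.1903, 0.0846]
eef_rot: [-0.0, 0.724, 0.69, -0.0]
ft_force: [0.1, -0.6, -2.3]
gripper_width: 0.256
5.85 [0.515  0.1903 0.0846] [[0.0488, 0.9988, -0.0008], [0.9988, -0.0488, -0.0002], [-0.0002, -0.0008, -1.0]] [ 0.28  0.24 -2.23]
0.002 0.02 [298, 170, 332, 168, 27234] [0.5837 0.1986 0.0104] (array([584.4, 184.7]), array([ 90.1, 163. ]), 87.12)
0.044 0.052 [340, 214, 95, 33, 464] [0.541  0.2152 0.048 ] (array([541.8, 215.9]), array([39.6,  9.2]), 14.71)
0.044 0.052 [535, 217, 105, 56, 923] [0.6154 0.2068 0.048 ] (array([621. , 209.8]), array([42.1, 19.4]), 29.01)
0.044 0.052 [524, 301, 100, 55, 1089] [0.6166 0.1704 0.048 ] (array([619.3, 171.9]), array([41.9, 20. ]), 29.08)
0.044 0.052 [394, 307, 35, 10, 253] [0.5533 0.1751 0.0481] (array([553.2, 175. ]), array([ 1.6, 14.1]), 86.57)
0.0525 0.058 [341, 219, 97, 50, 4122] [0.545  0.2078 0.0549] (array([543. , 207.7]), array([20.4, 37.9]), 87.14)
0.0525 0.058 [545, 221, 95, 55, 4619] [0.6242 0.2019 0.055 ] (array([625.6, 201.6]), array([22.4, 37.3]), 86.98)
0.0525 0.058 [533, 309, 96, 51, 4179] [0.6231 0.1646 
[... 466 characters left out ...]
23. ]), 89.99)
-0.07 73 [0.5162 0.2034] 8.8 0.209
-0.064 154 [0.5156 0.2019] 8.2 0.209
-0.058 166 [0.5164 0.2022] 8.0 0.2088
-0.052 161 [0.5165 0.2036] 8.2 0.209
-0.046 121 [0.5155 0.2066] 9.4 0.2089
-0.04 32 [0.5249 0.2005] 7.3 0.2088
-0.034 68 [0.5259 0.2068] 1.5 0.2089
-0.028 35 [0.5145 0.189 ] 15.7 0.2048
-0.022 1025 [0.5148 0.1945] 9.8 0.2051
-0.016 335 [0.5145 0.1889] 12.1 0.2015
-0.01 434 [0.5144 0.1891] 12.0 0.202
-0.004 490 [0.5144 0.1895] 11.8 0.2014
0.002 544 [0.5145 0.1897] 11.7 0.2014
0.008 636 [0.5144 0.1894] 11.9 0.2014
0.014 730 [0.5144 0.1883] 12.9 0.2016
0.02 4926 [0.5149 0.1899] 8.7 0.202
minz [0.05001875 0.0507306  0.05273249 0.05323055] [0.51497072 0.19032512 0.0846192 ]
```

View pics/w3.png

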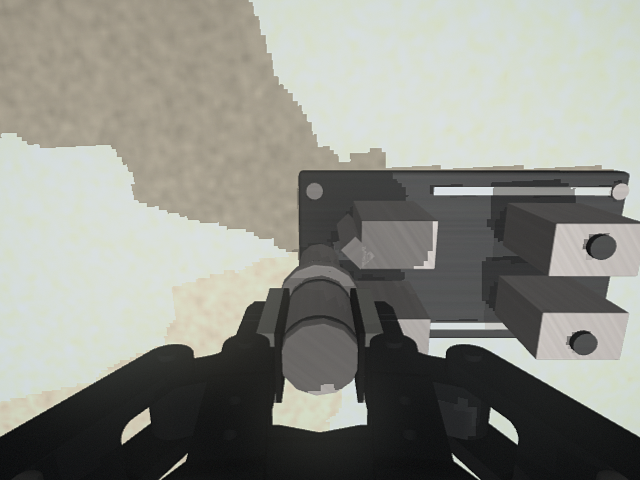

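The shaft stands in the mouth at about (322,262), upright. The piston is 1.3 mm to +y of the go line, so I'm correcting that before advancing gently.

```bash
python3 -m handwheel '[[0,-0.0013,0,0,0,0,-1],[0,-0.0013,0,0,0,0,-1],[0.003,-0.0015,0,0,0,0,-1],[0.006,-0.0016,0,0,0,0,-1],[0.008,-0.0017,0,0,0,0,-1],[0.008,-0.0017,0,0,0,0,-1]]'
python3 w.py w4|head -1; python3 m.py w4 | grep -E "top|^(-0.004|0.002|0.008|-0.01) "
```

```text
time: 6.45
eef_pos: [0.5242, 0.1887, 0.0849]
eef_rot: [0.0, 0.724, 0.69, 0.0]
ft_force: [-0.5, 0.0, -2.4]
gripper_width: 0.259
6.5 [0.5238 0.1887 0.0849] [[0.0491, 0.9988, 0.0002], [0.9988, -0.0491, 0.0001], [0.0001, 0.0002, -1.0]] [ 0.38 -0.12 -2.55]
top 5637 [0.5239 0.1891 0.1073] (array([523.8, 187.5]), array([25.1, 23. ]), 90.0)
-0.01 440 [0.5234 0.1875] 12.0 0.2002
-0.004 475 [0.5233 0.188 ] 11.7 0.1998
0.002 555 [0.5233 0.1879] 11.8 0.1998
0.008 639 [0.5234 0.1878] 11.9 0.2
```

```bash
python3 -m handwheel '[[0.002,-0.0001,0,0,0,0,-1],[0.004,-0.0002,0,0,0,0,-1],[0.006,-0.0003,0,0,0,0,-1],[0.008,-0.0004,0,0,0,0,-1],[0.01,-0.0005,0,0,0,0,-1],[0.012,-0.0006,0,0,0,0,-1],[0.012,-0.0006,0,0,0,0,-1]]'
python3 w.py w5|head -1; python3 m.py w5 | grep -E "top|^(-0.004|0.002|0.008|-0.01) "
```

```text
time: 7.2
eef_pos: [0.536, 0.1881, 0.0849]
eef_rot: [0.0, 0.724, 0.69, 0.0]
ft_force: [0.0, -1.1, -1.8]
gripper_width: 0.257
7.25 [0.5357 0.1881 0.0848] [[0.0491, 0.9988, 0.0001], [0.9988, -0.0491, 0.0], [0.0, 0.0001, -1.0]] [-0.3   0.29 -1.7 ]
top 5603 [0.5358 0.1885 0.1072] (array([535.7, 187.2]), array([24.6, 23. ]), 90.0)
-0.01 434 [0.5353 0.1868] 12.1 0.1993
-0.004 486 [0.5352 0.1873] 11.8 0.1992
0.002 538 [0.5352 0.1875] 11.6 0.1992
0.008 648 [0.5352 0.1872] 11.9 0.1992
```

```bash
python3 -m handwheel '[[0.002,-0.0001,0,0,0,0,-1],[0.004,-0.0002,0,0,0,0,-1],[0.006,-0.0003,0,0,0,0,-1],[0.008,-0.0004,0,0,0,0,-1],[0.01,-0.0005,0,0,0,0,-1],[0.012,-0.0006,0,0,0,0,-1],[0.014,-0.0007,0,0,0,0,-1],[0.014,-0.0007,0,0,0,0,-1]]'
python3 -c "
from workcell import status;s=status.state();print(s['ft_force'].round(2))"
python3 -m handwheel '[[0.002,-0.0001,0,0,0,0,-1],[0.004,-0.0002,0,0,0,0,-1],[0.006,-0.0003,0,0,0,0,-1],[0.008,-0.0004,0,0,0,0,-1],[0.01,-0.0005,0,0,0,0,-1],[0.012,-0.0006,0,0,0,0,-1],[0.014,-0.0007,0,0,0,0,-1],[0.016,-0.0008,0,0,0,0,-1],[0.018,-0.0009,0,0,0,0,-1],[0.02,-0.001,0,0,0,0,-1],[0.022,-0.0011,0,0,0,0,-1],[0.022,-0.0011,0,0,0,0,-1]]'
python3 w.py w6|head -1; python3 m.py w6 | grep -E "top|^(-0.004|0.002|0.008|-0.01) "
```

```text
time: 8.05
eef_pos: [0.55, 0.1873, 0.0848]
eef_rot: [0.0, 0.724, 0.69, 0.0]
ft_force: [-0.0, -0.1, -2.2]
gripper_width: 0.257
[-0.03 -0.13 -2.17]
time: 9.25
eef_pos: [0.572, 0.1863, 0.0849]
eef_rot: [0.0, 0.724, 0.69, 0.0]
ft_force: [0.4, -0.4, -3.2]
gripper_width: 0.26
9.3 [0.5717 0.1863 0.0848] [[0.049, 0.9988, 0.0], [0.9988, -0.049, 0.0], [0.0, 0.0, -1.0]] [ 0.2  -0.18 -2.41]
top 5632 [0.5717 0.1867 0.1072] (array([571.7, 185.4]), array([23. , 25.2]), 0.05)
-0.01 427 [0.5712 0.1851] 12.0 0.1976
-0.004 482 [0.5711 0.1854] 11.8 0.1974
0.002 560 [0.5711 0.1857] 11.6 0.1976
0.008 629 [0.5711 0.1855] 11.8 0.1974
```

```bash
python3 -m handwheel '[[0.002,-0.0001,0,0,0,0,-1],[0.004,-0.0002,0,0,0,0,-1],[0.006,-0.0003,0,0,0,0,-1],[0.008,-0.0004,0,0,0,0,-1],[0.01,-0.0005,0,0,0,0,-1],[0.012,-0.0006,0,0,0,0,-1],[0.014,-0.0007,0,0,0,0,-1],[0.016,-0.0008,0,0,0,0,-1],[0.018,-0.0009,0,0,0,0,-1],[0.02,-0.001,0,0,0,0,-1],[0.022,-0.0011,0,0,0,0,-1],[0.024,-0.0012,0,0,0,0,-1],[0.0255,-0.0012,0,0,0,0,-1],[0.0255,-0.0012,0,0,0,0,-1]]'
python3 w.py w7|head -1; python3 m.py w7 | grep -E "top|^(-0.004|0.002|0.008|-0.01) "
```

```text
time: 10.7
eef_pos: [0.5973, 0.1851, 0.0848]
eef_rot: [0.0, 0.724, 0.69, 0.0]
ft_force: [0.7, 0.6, -3.5]
gripper_width: 0.258
10.75 [0.5972 0.1851 0.0848] [[0.049, 0.9988, 0.0001], [0.9988, -0.049, 0.0], [0.0, 0.0001, -1.0]] [-1.05  0.12 -3.13]
top 5625 [0.5973 0.1855 0.1072] (array([597.2, 184.2]), array([24.7, 23. ]), 89.98)
-0.01 432 [0.5967 0.1837] 12.2 0.1965
-0.004 488 [0.5966 0.1844] 11.7 0.1962
0.002 553 [0.5966 0.1845] 11.7 0.1961
0.008 630 [0.5966 0.1843] 11.8 0.1962
```

```bash
python3 -m handwheel '[[0.0005,0,0,0,0,0,-1],[0.001,0,0,0,0,0,-1],[0.0015,-0.0001,0,0,0,0,-1],[0.002,-0.0001,0,0,0,0,-1],[0.002,-0.0001,0,0,0,0,-1]]'; 
python3 -m handwheel '[[0.0005,0,0,0,0,0,-1],[0.0005,0,0,0,0,0,-1]]'
python3 -m handwheel '[[0.0005,0,0,0,0,0,-1],[0.0005,0,0,0,0,0,-1]]'
```

```text
time: 11.25
eef_pos: [0.5991, 0.185, 0.0848]
eef_rot: [0.0, 0.724, 0.69, 0.0]
ft_force: [-0.2, -0.6, -2.2]
gripper_width: 0.255
time: 11.45
eef_pos: [0.5996, 0.185, 0.0848]
eef_rot: [0.0, 0.724, 0.69, 0.0]
ft_force: [1.1, -0.2, -2.4]
gripper_width: 0.259
time: 11.65
eef_pos: [0.6001, 0.185, 0.0849]
eef_rot: [0.0, 0.724, 0.69, 0.0]
ft_force: [0.4, 0.3, -2.2]
gripper_width: 0.258
```

```bash
python3 -m handwheel '[[0.0005,0,0,0,0,0,-1],[0.0005,0,0,0,0,0,-1]]'
python3 -m handwheel '[[0.0004,0,0,0,0,0,-1],[0.0004,0,0,0,0,0,-1]]'
```

```text
time: 11.85
eef_pos: [0.6006, 0.185, 0.0848]
eef_rot: [0.0, 0.724, 0.69, 0.0]
ft_force: [-0.1, -0.2, -2.6]
gripper_width: 0.258
time: 12.05
eef_pos: [0.601, 0.185, 0.0848]
eef_rot: [0.0, 0.724, 0.69, 0.0]
ft_force: [0.2, 0.3, -2.8]
gripper_width: 0.255
```

```bash
python3 -m handwheel '[[0.0004,0,0,0,0,0,-1],[0.0004,0,0,0,0,0,-1]]'|grep -E "pos|force"
python3 -m handwheel '[[0.0003,0,0,0,0,0,-1],[0.0003,0,0,0,0,0,-1]]'|grep -E "pos|force"
```

```text
eef_pos: [0.6014, 0.185, 0.0848]
ft_force: [0.8, 0.3, -2.2]
eef_pos: [0.6017, 0.185, 0.0848]
ft_force: [0.3, -0.3, -2.5]
```

```bash
python3 -m handwheel '[[0.0003,-0.0001,0,0,0,0,-1],[0.0003,-0.0001,0,0,0,0,-1]]'|grep -E "pos|force"
python3 -m handwheel '[[0.0003,0,0,0,0,0,-1],[0.0003,0,0,0,0,0,-1]]'|grep -E "pos|force"
```

```text
eef_pos: [0.6019, 0.1849, 0.0848]
ft_force: [-0.4, 1.2, -2.0]
eef_pos: [0.602, 0.1849, 0.0848]
ft_force: [-0.6, 0.2, -2.1]
```

```bash
python3 -m handwheel '[[0.0003,0,0,0,0,0,-1],[0.0003,0,0,0,0,0,-1]]'|grep -E "pos|force"
```

```text
eef_pos: [0.6021, 0.1849, 0.0847]
ft_force: [-2.1, 0.8, -1.6]
```

```bash
python3 -m handwheel '[[0.0003,0,0,0,0,0,-1],[0.0003,0,0,0,0,0,-1]]'|grep -E "pos|force"; python3 -c "
from workcell import status;s=status.state();print(s['ft_force'],s['wrist_torque'],s['eef_rot'])"
```

```text
eef_pos: [0.6022, 0.1849, 0.0846]
ft_force: [-2.5, -0.2, -1.0]
[-2.49068869 -0.18151069 -0.9921149 ] [0.04643382 0.69149419 0.04931555] [-4.74919539e-04  7.24164622e-01  6.89626809e-01 -4.88894801e-04]
```

```bash
python3 -m handwheel '[[0.0003,0,0,0,0,0,-1],[0.0003,0,0,0,0,0,-1]]'|grep -E "pos|force"; python3 -c "
from workcell import status;s=status.state();print(s['ft_force'],s['wrist_torque'],s['eef_rot'])"
```

```text
eef_pos: [0.6023, 0.1849, 0.0846]
ft_force: [-4.0, 0.8, -1.4]
[-4.00787288  0.82022491 -1.40333721] [0.1206568  0.96521232 0.02013768] [-6.20641886e-04  7.24194348e-01  6.89595355e-01 -6.38581395e-04]
```

```bash
python3 -m handwheel '[[0.0003,0,0,0,0,0,-1],[0.0003,0,0,0,0,0,-1]]'|grep -E "pos|force"
```

```text
eef_pos: [0.6024, 0.1849, 0.0845]
ft_force: [-5.0, -0.3, -0.4]
```

```bash
python3 -m handwheel '[[0.0002,0,0,0,0,0,-1],[0.0002,0,0,0,0,0,-1],[0.0002,0,0,0,0,0,-1],[0.0002,0,0,0,0,0,-1]]'; python3 -c "
from workcell import status;s=status.state();print(s['ft_force'],s['wrist_torque'],s['eef_rot'])"
```

```text
time: 14.05
eef_pos: [0.6025, 0.1849, 0.0846]
eef_rot: [-0.001, 0.724, 0.69, -0.001]
ft_force: [-5.1, 0.1, 0.1]
gripper_width: 0.259
[-5.08447943  0.08071923  0.13155268] [0.13121609 1.35535407 0.0318361 ] [-0.00081853  0.72414098  0.68965097 -0.00084201]
```

```bash
for i in 1 2; do python3 -m handwheel '[[0.0001,0,0,0,0,0,-1],[0.0001,0,0,0,0,0,-1],[0.0001,0,0,0,0,0,-1],[0.0001,0,0,0,0,0,-1],[0.0001,0,0,0,0,0,-1],[0.0001,0,0,0,0,0,-1],[0.0001,0,0,0,0,0,-1]]'|grep -E "time|pos|force"; done
python3 w.py w8|head -1; python3 m.py w8 | grep -E "top|^(-0.004|0.002|0.008|-0.01|-0.05.*|-0.06.*) "
```

```text
time: 14.75
eef_pos: [0.6025, 0.1849, 0.0845]
ft_force: [-5.9, 0.7, 1.1]
time: 15.45
eef_pos: [0.6025, 0.1849, 0.0845]
ft_force: [-6.1, 0.6, 0.7]
15.5 [0.6025 0.1849 0.0845] [[0.0488, 0.9988, -0.0027], [0.9988, -0.0488, 0.0], [-0.0001, -0.0027, -1.0]] [-5.99  0.63  0.69]
top 5603 [0.6026 0.1853 0.1068] (array([602.5, 184. ]), array([24.4, 23. ]), 90.0)
-0.064 133 [0.5975 0.2054] 14.4 0.2134
-0.058 166 [0.5974 0.2049] 13.6 0.2135
-0.052 173 [0.599  0.2052] 13.4 0.2136
-0.01 434 [0.6018 0.1836] 12.1 0.1959
-0.004 469 [0.602  0.1841] 11.7 0.1958
0.002 558 [0.602  0.1842] 11.7 0.1959
0.008 638 [0.6018 0.1836] 12.1 0.1961
```

View pics/w8.png

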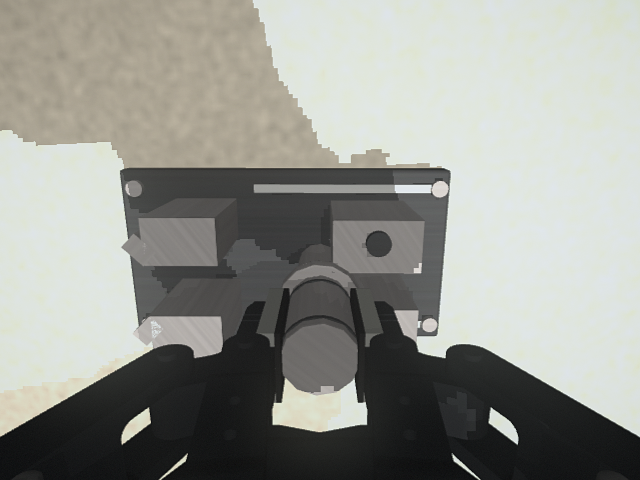

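The shaft stands against the no-go jaws, with its foot at about (318,255) and the jaw face at col 332. It is upright, and the press held around 5–6 N for over 1.4 s. Next: back off, lift, and move above the stand's middle hole.

```bash
python3 -m handwheel '[[-0.001,0,0,0,0,0,-1],[-0.003,0.0001,0,0,0,0,-1],[-0.006,0.0003,0,0,0,0,-1],[-0.01,0.0005,0,0,0,0,-1],[-0.012,0.0006,0,0,0,0,-1],[-0.012,0.0006,0.01,0,0,0,-1],[-0.012,0.0006,0.03,0,0,0,-1],[-0.012,0.0006,0.06,0,0,0,-1],[-0.012,0.0006,0.09,0,0,0,-1],[-0.015,-0.01,0.1,0,0,0,-1],[-0.03,-0.05,0.1,0,0,0,-1],[-0.045,-0.1,0.1,0,0,0,-1],[-0.065,-0.15,0.1,0,0,0,-1],[-0.08,-0.2,0.1,0,0,0,-1],[-0.095,-0.25,0.1,0,0,0,-1],[-0.11,-0.295,0.1,0,0,0,-1],[-0.114,-0.32,0.1,0,0,0,-1],[-0.114,-0.33,0.1,0,0,0,-1],[-0.114,-0.33,0.1,0,0,0,-1],[-0.114,-0.33,0.1,0,0,0,-1]]'
python3 w.py w9; python3 m.py w9 | grep -E "top|^(-0.004|0.002|0.008|-0.01|-0.05.*|-0.06.*) "
```

```text
time: 17.5
eef_pos: [0.4895, -0.1446, 0.1845]
eef_rot: [-0.0, 0.724, 0.69, 0.0]
ft_force: [1.2, -0.1, -3.2]
gripper_width: 0.258
17.55 [ 0.4897 -0.1442  0.1846] [[0.048, 0.9988, -0.0005], [0.9988, -0.048, 0.0008], [0.0007, -0.0005, -1.0]] [ 1.21  0.66 -2.66]
0.002 0.02 [602, 33, 38, 38, 993] [ 0.6919 -0.044   0.0145] (array([694.9, -43.7]), array([14.9, 20.8]), 8.77)
0.002 0.02 [305, 220, 32, 16, 195] [ 0.489  -0.1552  0.0112] (array([ 489.2, -153.1]), array([ 9.8, 22.4]), 88.27)
0.002 0.02 [597, 273, 43, 67, 1080] [ 0.7136 -0.2214  0.012 ] (array([ 716.8, -225.4]), array([52.5, 19.8]), 71.1)
0.044 0.052 [270, 92, 101, 196, 14440] [ 0.4911 -0.113   0.05  ] (array([ 490.4, -123.7]), array([125. ,  60.3]), 87.47)
top 5610 [ 0.4899 -0.1442  0.2069] (array([ 489.7, -145.7]), array([25.2, 23. ]), 89.92)
-0.064 140 [ 0.4887 -0.1457] 9.8 -0.1356
-0.058 137 [ 0.4888 -0.1458] 9.8 -0.1356
-0.052 144 [ 0.4887 -0.1457] 9.7 -0.1357
-0.01 442 [ 0.4891 -0.1458] 12.0 -0.1332
-0.004 470 [ 0.4891 -0.1453] 11.7 -0.1331
0.002 550 [ 0.4893 -0.1453] 11.7 -0.1335
0.008 635 [ 0.4891 -0.1455] 11.8 -0.1334
```

View pics/w9.png

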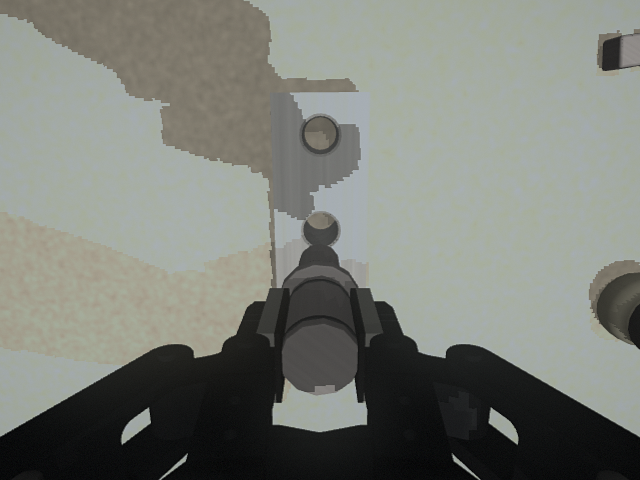

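The foot, at (319,250), is over the middle hole at (321,229), which it partly hides. The offset is about 0.7 mm in all, well inside the 1.5 mm clearance.

```bash
python3 -m handwheel '[[0.0005,-0.0005,-0.02,0,0,0,-1],[0.0005,-0.0005,-0.04,0,0,0,-1],[0.0005,-0.0005,-0.055,0,0,0,-1],[0.0005,-0.0005,-0.06,0,0,0,-1],[0.0005,-0.0005,-0.06,0,0,0,-1],[0.0005,-0.0005,-0.06,0,0,0,-1]]'
python3 w.py wa|head -1; python3 m.py wa | grep -E "top|^(-0.004|0.002|0.008|-0.01|-0.05.*|-0.06.*) "
```

```text
time: 18.15
eef_pos: [0.4911, -0.1452, 0.1255]
eef_rot: [0.0, 0.724, 0.69, 0.0]
ft_force: [-0.2, -1.3, -1.8]
gripper_width: 0.255
18.2 [ 0.4913 -0.1455  0.1258] [[0.0481, 0.9988, 0.0017], [0.9988, -0.0481, -0.0007], [-0.0006, 0.0017, -1.0]] [-0.41 -0.23 -1.13]
top 5601 [ 0.4915 -0.1449  0.1479] (array([ 491.3, -146.2]), array([24.9, 23. ]), 89.98)
-0.064 135 [ 0.4903 -0.1464] 9.8 -0.1364
-0.058 144 [ 0.4903 -0.1463] 9.7 -0.1363
-0.052 144 [ 0.4903 -0.1463] 9.7 -0.1359
-0.01 427 [ 0.4906 -0.1465] 12.1 -0.1341
-0.004 470 [ 0.4908 -0.1459] 11.6 -0.1341
0.002 551 [ 0.4908 -0.146 ] 11.8 -0.1343
0.008 627 [ 0.4908 -0.146 ] 11.8 -0.1342
```

```bash
python3 -m handwheel '[[-0.0009,0,0,0,0,0,-1],[-0.0009,0,-0.004,0,0,0,-1],[-0.0009,0,-0.008,0,0,0,-1],[-0.0009,0,-0.012,0,0,0,-1],[-0.0009,0,-0.015,0,0,0,-1],[-0.0009,0,-0.015,0,0,0,-1]]'; python3 -c "
from workcell import status;s=status.state();print(s['ft_force'],s['wrist_torque'],s['eef_pos'])"
```

```text
time: 18.8
eef_pos: [0.489, -0.1455, 0.1091]
eef_rot: [-0.001, 0.724, 0.69, -0.0]
ft_force: [-0.1, 0.0, -2.9]
gripper_width: 0.258
[-7.69695263e-02  1.38027559e-03 -2.91648916e+00] [-0.02757328 -0.00134273 -0.01975758] [ 0.48898935 -0.14548988  0.10910792]
```

```bash
python3 -m handwheel '[[0,0,-0.004,0,0,0,-1],[0,0,-0.008,0,0,0,-1],[0,0,-0.013,0,0,0,-1],[0,0,-0.018,0,0,0,-1],[0,0,-0.023,0,0,0,-1],[0,0,-0.028,0,0,0,-1],[0,0,-0.032,0,0,0,-1],[0,0,-0.033,0,0,0,-1],[0,0,-0.034,0,0,0,-1],[0,0,-0.034,0,0,0,-1]]'; python3 -c "
from workcell import status;s=status.state();print(s['ft_force'],s['wrist_torque'],s['eef_pos'])"
```

```text
time: 19.8
eef_pos: [0.4895, -0.1456, 0.0758]
eef_rot: [0.0, 0.724, 0.69, 0.0]
ft_force: [0.4, -0.6, -3.9]
gripper_width: 0.259
[ 0.35372274 -0.57961903 -3.868013  ] [-0.01172941 -0.03074646 -0.00601308] [ 0.4894929  -0.14563639  0.07581048]
```

```bash
python3 -m handwheel '[[0,0,-0.001,0,0,0,-1],[0,0,-0.002,0,0,0,-1],[0,0,-0.0022,0,0,0,-1],[0,0,-0.0022,0,0,0,-1]]'; python3 -m handwheel '[[0,0,0,0,0,0,0.2],[0,0,0,0,0,0,0.6],[0,0,0,0,0,0,1],[0,0,0,0,0,0,1],[0,0,0,0,0,0,1],[0,0,0,0,0,0,1],[0,0,0.01,0,0,0,1],[0,0,0.04,0,0,0,1],[0,0,0.08,0,0,0,1],[0,0,0.11,0,0,0,1],[0,0,0.14,0,0,0,1],[0,0,0.14,0,0,0,1],[0,0,0.14,0,0,0,1]]'; python3 w.py wb
```

```text
time: 20.2
eef_pos: [0.4895, -0.1456, 0.0736]
eef_rot: [0.0, 0.724, 0.69, 0.0]
ft_force: [-0.7, 0.8, -2.5]
gripper_width: 0.261
time: 21.5
eef_pos: [0.4901, -0.1459, 0.215]
eef_rot: [0.001, 0.724, 0.69, 0.001]
ft_force: [-0.6, 1.4, -0.2]
gripper_width: 0.998
21.55 [ 0.4892 -0.1455  0.2136] [[0.049, 0.9988, -0.0], [0.9988, -0.049, 0.0], [0.0, -0.0, -1.0]] [0.36 0.43 0.39]
0.002 0.02 [575, 35, 65, 39, 1551] [ 0.7031 -0.0433  0.0158] (array([706.6, -42.7]), array([38.1, 20.1]), 4.73)
0.002 0.02 [573, 258, 65, 62, 952] [ 0.7164 -0.2195  0.0125] (array([ 721.6, -222.9]), array([55.5, 26.5]), 57.38)
0.044 0.052 [273, 93, 91, 233, 14838] [ 0.4901 -0.1333  0.05  ] (array([ 489.5, -146.5]), array([170.3,  60.2]), 87.51)
0.044 0.052 [607, 279, 33, 60, 1503] [ 0.7208 -0.2305  0.0491] (array([ 720.5, -231.6]), array([23.2, 48.1]), 5.21)
0.0525 0.058 [296, 197, 45, 33, 445] [ 0.4892 -0.1391  0.0558] (array([ 489., -142.]), array([22.3, 31.1]), 87.57)
0.0585 0.066 [296, 277, 48, 45, 1642] [ 0.4869 -0.2054  0.06  ] (array([ 487. , -205.8]), array([34.8, 34.9]), 54.82)
0.088 0.102 [299, 214, 39, 40, 1201] [ 0.4889 -0.1458  0.0957] (array([ 488.8, -146.3]), array([23.8, 23.3]), 35.03)
```

View pics/wb.png

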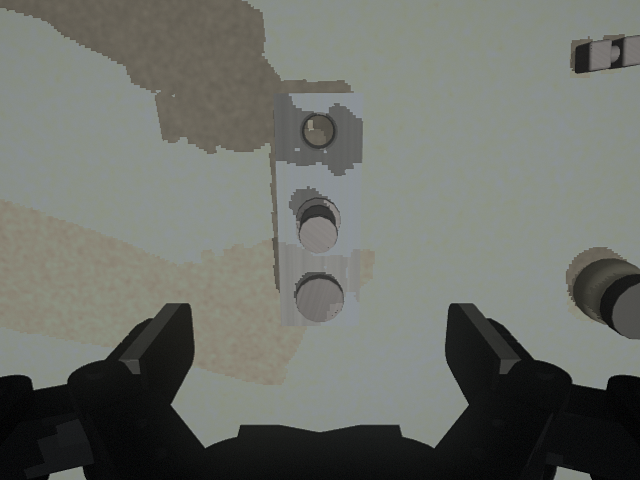

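The piston stands in the middle hole, with its head at (319,232) and its top at 95.7 mm, the same as when it was seated at the start. Its collar is down at 55.8 mm and the gripper is clear. The stopper at (320,297) hasn't moved.

```bash
python3 -c "
from workcell import job;print(job.job_done())"
```

```text
the job is handed in; nothing more can be done
None
```

The job is done and handed in at about 21.6 s of the 72 s; the hand-in gives no verdict.

- **Gauge:** I took the piston from the stand's +y end hole and slid it upright through the flared mouth and the go gap. No side force above the roughly 1 N sensor noise showed at any reading in the gap. Its foot was about 16 mm above the bench.
- **No-go:** The jaws stopped it, and I pressed there at 5 to 6 N for over 1.4 s. The highest reading was about 6.2 N. In the camera measurements the piston sat within 0.5 mm of the gap line and upright.
- **Seating:** I backed it off, lifted it out, lowered it into the middle hole and let go.

**Last checks:**
- **Piston:** its axis is within about 1 mm of the hole centre. Its top at 95.7 mm matches the height when seated at the start, so the collar is fully down.
- **Stopper:** it measured within 1 mm of where it started.
- **Tie rod and pot:** I didn't measure these again at the end; nothing came near them.

**Disagreement:** the stop was measured at about 56 mm from the gauge origin, against 55 mm predicted from the images. That is within the camera calibration error and the judged range.

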